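# Unclamp the tube rack on the bench shaker

## Task

The mixing run is over: free the tube rack on the bench shaker so that a colleague can take it out. With a closed fingertip or the outside of a finger, roll the knurled rim of the black lock wheel round two full turns anticlockwise (seen from above), so that its white index line is back near the mark on the bar, and only then push the clamp bar away from the rack, fully back to its stop. Only touch and push: do not grip the wheel or the bar, and leave the rack, its tubes and the things around standing where they are.

Things in the scene. Friction and masses are not known exactly. Their poses are not given: they have to be found in the camera images.
- shaker: low white bench shaker, fixed; aluminium platform 116 (x) x 290 (y) mm, top 48 mm above the worktop; origin under its centre at worktop height; x points to its back (away from the robot), y left, z up. Rack in the left rear part, clamp bar right of it; the front strip of the platform (x -58 to -4 mm, y above -12 mm) is empty
- wheel_mid (a point): centre (on the upright axis, half thickness) of the black lock wheel: 60 mm across over 30 small rounded flutes, 14 mm thick, a 17 mm nut 2.5 mm high on top, on a 23 mm thick pedestal. Tight, its underside is 114 mm above the worktop; the rest of the bar ends 14 mm lower. Open space right, front and behind; tube tops (146 mm up) stand 50 mm or more left of its axis. y axis: along the index line
- lock_wheel (a joint): turn of the wheel in rad, growing anticlockwise seen from above (loosening). 0: tight, white index line on its top pointing left at the black mark on the jaw plate's top edge; starts at 0 to 0.35; two full turns read 12.57, it can go on to 25. Turns with about 1 N at the rim, stays where left, climbs 2 mm a turn
- clamp_bar (a joint): travel of the clamp bar in m: 0 at the rack, 0.045 fully back at its stop; slides along the shaker's -y (right, away from the rack) against about 7 N of friction and carries the wheel along. A foot under the wheel stands between the teeth of a rail and blocks the bar until the wheel has made about 1.75 turns
- bar_push (a point): point on the bare front part of the bar's upright jaw plate, on its left (+y) face, 10 mm below its top edge; push here along -y. Axes as the shaker's. Plate 9.5 mm thick, 46 mm high, top 100 mm above the worktop; the bare part reaches 17 mm from this point towards the robot and 26 mm towards the back; the rack's front side is 31 mm behind (+x)
- rack: wire tube rack 56 (x) x 136 (y) x 69 mm, loose, on the platform between the fixed end stop (left) and the clamp bar (right); origin under its centre
- tube_1: capped sample tube, 15 mm across, 93 mm long, upright in the rack; origin at its foot
- tube_2: capped sample tube, 15 mm across, 93 mm long, upright in the rack; origin at its foot
- tube_3: capped sample tube, 15 mm across, 93 mm long, upright in the rack; origin at its foot
- tube_4: capped sample tube, 15 mm across, 93 mm long, upright in the rack; origin at its foot
- tube_7: capped sample tube, 15 mm across, 93 mm long, upright in the rack; origin at its foot
- dropper_1: dropper bottle, 37 mm across, 100 mm high, standing right of the shaker; origin under its centre
- carton_1: small carton 40 x 62 x 85 mm standing left of the shaker; origin under its centre

How it is judged (in metres and radians):
On the way:
1. the lock wheel has been turned two full turns (within about a seventh of a turn) with the bar still at the rack (value of joint lock_wheel between 11.616 and 13.516 rad and value of joint clamp_bar below 0.008 m), for 0.2 s.
At the end, for the whole second after the job is handed in: the lock wheel stands two full turns from tight (12.57 rad, within 0.95 rad), the clamp bar is back within 3 mm of its stop, and the rack stands within 12 mm of where it was with its tubes upright in it (value of joint lock_wheel between 11.616 and 13.516 rad and value of joint clamp_bar above 0.042 m and distance of rack from where it was at the start of the episode below 0.012 m and angle between rack's own z axis and vertical below 0.1 rad and linear speed of rack below 0.02 m/s and angle between each of tube_1, tube_2, tube_3, tube_4, tube_7's own z axis and vertical below 0.25 rad); the robot touches nothing.
It fails at once if the lock wheel is gripped: the fingers stand on either side of it (horizontal distance between the grasp point and wheel_mid below 0.015 m and z of the grasp point in the frame of wheel_mid below 0.021 m).
It fails at once if the clamp bar is gripped: the fingers stand on either side of its jaw plate (y of the grasp point in the frame of bar_push between -0.0085 and -0.001 m and x of the grasp point in the frame of bar_push between -0.02 and 0.085 m and z of the grasp point in the frame of bar_push below 0.02 m).
It fails at once if the rack is lifted or shoved away (distance of rack from where it was at the start of the episode above 0.02 m).
It fails at once if a tube is pulled out or spilt out of the rack (distance of any of tube_1, tube_2, tube_3, tube_4, tube_7 from where it was at the start of the episode above 0.03 m).
It fails at once if a neighbouring bottle or carton is knocked away or over (distance of any of dropper_1, carton_1 from where it was at the start of the episode above 0.03 m or angle between any of dropper_1, carton_1's own z axis and vertical above 0.6 rad).
It also fails if it takes over 72 s, if anything falls off the work surface, if the arm or the gripper's body presses on something with over 40 N, if the wrist force passes 120 N, or if a joint passes its speed limit or range.

## Robot

A 6-joint arm with a two-finger parallel gripper is mounted at the origin on a cart in front of the work surface, level with it; the furniture and walls round the work are solid. World frame = base frame: x ahead of the robot, y to its left, z up, the work surface at z = 0. Lengths are in m, angles in degrees, forces in N, time in s.
With the tool pointing down it reaches from about 0.25 to 0.725 m from the base axis. Payload 9.7 kg.
Tool frame: the origin (TCP) lies at the centre of the arm's flange, where the gripper is bolted on; the fingertips stand 173 mm ahead of it and the grasp point (between the pads) lies bot.grip_depth ahead of it (bot.grip_depth is the distance from the TCP to the grasp point, in m); z points along the fingers, y is the direction in which the jaws open and shut (so a half turn about z gives the same grasp; the last joint's range is limited). The gripper opens to 85 mm and grips with 20 to 120 N. Pads are 22 mm wide; open, the fingers measure 114 mm over their backs; the gripper's body (76 mm by 85 mm) begins 54 mm behind the grasp point. The pads swing forward as they close: fully open they stand 13 mm farther back than shut.
Start: joints at [-63.197, 4.979, 10.078, 95.1, 0, 90], TCP at [0.248, -0.491, 0.405] pointing down, gripper open.
Joint ranges: [-179.16, 179.16], [-48.56, 103.87], [-65.8, 70.77], [-126.05, 130.52], [-82.76, 87.17], [-180, 180]. Speed limits (degrees/s): [127.2, 127.2, 147.25, 180, 180, 180].

## Interface

Orientations are given as [roll, pitch, yaw] about the fixed x, y, z axes, in that order (R = Rz(yaw) Ry(pitch) Rx(roll)).
In Python, from workcell import status, viewer, bot gives the robot as it stands. The module is installed in compiled form; this text tells all that it offers.
- The arm moves only by the tool move_arm, never from a script. Its argument "commands" is a list of rows, each an object with "claw": the gripper's target within -1 to 1 (fully open at 1, half-way at 0, shut at -1); "travel": the shift along the tool's x, y, z in cm, a list of three; "turn": the turn about the tool's z in degrees. A call has 1 to 5 rows; each row shifts and turns the commanded pose from where the row before left it, along the tool's axes as they then stand; what a row does not reach is not made up. A row lasts 1/12 s, in which the tool goes at most 41.7 mm and 7.16 degrees, less where a joint would pass 70% of its speed; a pose out of reach is approached as far as the arm can. A call is refused whole if a number of a shift passes 4.17 or a number of a turn 7.16, either way. A call with a gripper value outside its range is refused whole. The fingers move at their own pace and stop on an object; "squeeze" is the grip in N (left out, the last holds). Time passes only in rows, so rows that do not move let the fingers close. It gives the time, the measured TCP pose, the force and the opening at its end, in the units of the state.
- status.get_obs(): the state, without advancing time (a new reading comes with each control period).
- viewer.camera(name): name is "scene" or "top" or "wrist"; returns the picture (420x560x3 uint8, blue, green, red); there is no depth.
- viewer.camera_params(name): a dict with "camera_matrix" (3x3 intrinsics, pixels), "D" ([k1, k2, p1, p2, k3] as OpenCV has them; the pictures are not rectified), "xyz" and "rotation" of the camera in the world. Camera axes: x right, y up, looking along -z (the intrinsics and any distortion apply to the point x, -y, -z); pixel columns grow to the right and rows downward; lengths in m; the calibration is good to about 2 mm. A picture is of the moment at which its call begins: read the wrist's pose just before it. camera_params takes no time and is no camera call; for the wrist camera it gives the pose at the moment of the call.
- bot.job_done(): hands the job in, once; it reports no verdict.
The state is a dict: "time": time; "q": joint angles; "qd": joint speeds; "joint_efforts": joint torques, N m; "ee_pos": TCP position; "tcp_rot": TCP orientation; "wrist_force": force on the tool from outside, world axes, zero at the start; "torque": the same for the moment, N m; "opening": finger opening in m.
Only numpy, scipy, OpenCV 4.12 (cv2) and the standard library are available. Lean on these libraries where they do the work, as an engineer would, in place of code of your own. Each camera call takes 0.05 s, during which the arm holds its last target.

## Working session

There is one attempt and no reset: what is moved stays moved. The work goes in short steps, Python scripts to look and compute and a tool call to move; the robot and the scene stay as the last step left them, time stands still between calls to the robot, and variables do not carry over. Pictures are saved under pics/ and viewed, and the job is handed in when it is done.

Besides the shell and the picture viewer there is one more tool, called after "Request:" by a JSON object that holds its "name" and its "arguments", one argument or row to a line. move_arm: Moves the arm, as the interface text tells. Its arguments: {"type":"object","properties":{"commands":{"type":"array"},"squeeze":{"type":"number"}},"required":["commands"]}

```bash
mkdir -p pics; ls
python3 - <<'E'
from workcell import status, viewer, bot
import cv2
print(status.get_obs(), bot.grip_depth)
for n in ["scene","top","wrist"]:
    p=viewer.camera_params(n); print(n,p)
    cv2.imwrite(f"pics/{n}0.png",viewer.camera(n))
E
```

```text
pics
{'time': 0.0, 'q': array([-6.31968446e+01,  5.01192746e+00,  1.00328529e+01,  9.50995746e+01,
       -2.28644169e-04,  9.00010691e+01]), 'qd': array([-0.04890094,  0.03449155,  0.04352475,  0.08337757,  0.01556648,
        0.0335089 ]), 'joint_efforts': array([-1.15671955e-03, -5.20385671e+01,  4.64806116e+01,  1.60774996e-02,
       -1.79836529e-04, -3.44330900e-06]), 'ee_pos': array([ 0.24800919, -0.49090855,  0.40396063]), 'tcp_rot': array([-1.79921351e+02,  2.30111517e-04,  2.68020866e+01]), 'wrist_force': array([-0.38943529,  0.47938769,  0.43803691]), 'torque': array([-0.06555494, -0.01186311, -0.03847635]), 'opening': 0.085287382783988} 0.1547
scene {'camera_matrix': array([[453.85483245,   0.        , 278.75632187],
       [  0.        , 453.85483245, 205.65569254],
       [  0.        ,   0.        ,   1.        ]]), 'D': array([0.05079403, 0.        , 0.        , 0.        , 0.        ]), 'xyz': array([ 0.01741562, -0.52045418,  0.59434112]), 'rotation': array([ 55.33192344,   0.10927236, -46.2455143 ])}
top {'camera_matrix': array([[453.54654562,   0.        , 278.69626554],
       [  0.        , 453.54654562, 206.54201849],
       [  0.        ,   0.        ,   1.        ]]), 'D': array([0.00217338, 0.        , 0.        , 0.        , 0.        ]), 'xyz': array([ 0.35252888, -0.05766116,  0.98455825]), 'rotation': array([  9.14533388,   1.29515304, -91.07056746])}
wrist {'camera_matrix': array([[315.08296308,   0.        , 282.31042943],
       [  0.        , 315.08296308, 208.69476974],
       [  0.        ,   0.        ,   1.        ]]), 'D': array([-0.04209959,  0.        ,  0.        ,  0.        ,  0.        ]), 'xyz': array([ 0.31143558, -0.45887937,  0.37346503]), 'rotation': array([-16.23972006,   0.10581957, -63.22667427])}
```

View pics/scene0.png

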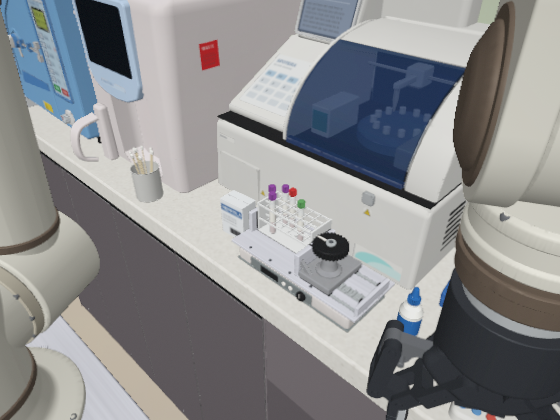

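View pics/top0.png

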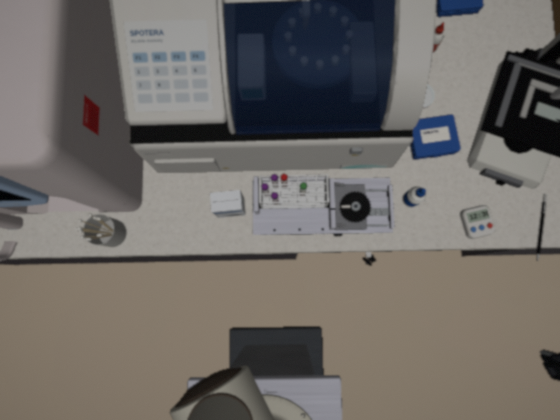

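View pics/wrist0.png

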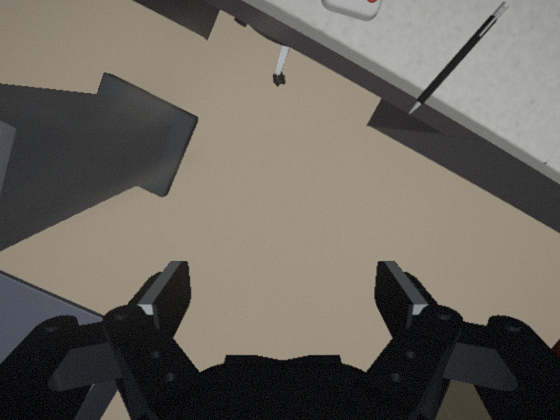

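The scene view shows the wheel at about (330,245). The top view has it at about (355,206), the rack at about (290,192) and the dropper at (416,195). Next I'll crop and measure.

```bash
cat > h.py <<'E'
import numpy as np, cv2
from scipy.spatial.transform import Rotation as R
from workcell import status, viewer, bot
def ray(n,uv,p=None):
    p=p or viewer.camera_params(n)
    u=cv2.undistortPoints(np.array([[uv]],float),p['camera_matrix'],p['D'])[0,0]
    d=R.from_euler('xyz',p['rotation'],degrees=True).apply([u[0],-u[1],-1])
    return np.array(p['xyz']),d
def onz(n,uv,z,p=None):
    o,d=ray(n,uv,p); return o+d*(z-o[2])/d[2]
def proj(n,P,p=None):
    p=p or viewer.camera_params(n)
    c=R.from_euler('xyz',p['rotation'],degrees=True).inv().apply(np.atleast_2d(P)-p['xyz'])
    c=c*[1,-1,-1]
    return cv2.projectPoints(c,np.zeros(3),np.zeros(3),p['camera_matrix'],p['D'])[0][:,0]
def tri(a,ua,b,ub):
    o1,d1=ray(a,ua);o2,d2=ray(b,ub)
    d1/=np.linalg.norm(d1);d2/=np.linalg.norm(d2)
    s=np.linalg.lstsq(np.c_[d1,-d2],o2-o1,rcond=None)[0]
    A=o1+s[0]*d1;B=o2+s[1]*d2
    return (A+B)/2,np.linalg.norm(A-B)
E
python3 - <<'E'
import cv2,numpy as np
from h import *
t=cv2.imread('pics/top0.png');s=cv2.imread('pics/scene0.png')
cv2.imwrite('pics/topc.png',cv2.resize(t[165:245,240:440],None,fx=4,fy=4,interpolation=cv2.INTER_CUBIC))
cv2.imwrite('pics/scenec.png',cv2.resize(s[170:330,220:430],None,fx=3.7,fy=3.7,interpolation=cv2.INTER_CUBIC))
for n,im,c in(('top',t,(355,206)),('scene',s,(330,245))):
    m=((im.max(2)<45)*255).astype(np.uint8)
    k,l,st,ce=cv2.connectedComponentsWithStats(m)
    for i in range(1,k):
        if st[i,4]>40 and abs(ce[i]-c).max()<60: print(n,st[i],ce[i])
E
```

```text
top [340 192  30  30 553] [355.24954792 206.7721519 ]
scene [312 234  37  27 625] [330.936  247.4656]
```

Run:
```python
from h import *
print(onz('top',(355,206),.128), tri('top',(355,206),'scene',(330,244)))
```

```text
[ 0.48859413 -0.18635443  0.128     ] (array([ 0.48811805, -0.18587586,  0.12368646]), np.float64(0.0031613304691700097))
```

View pics/topc.png

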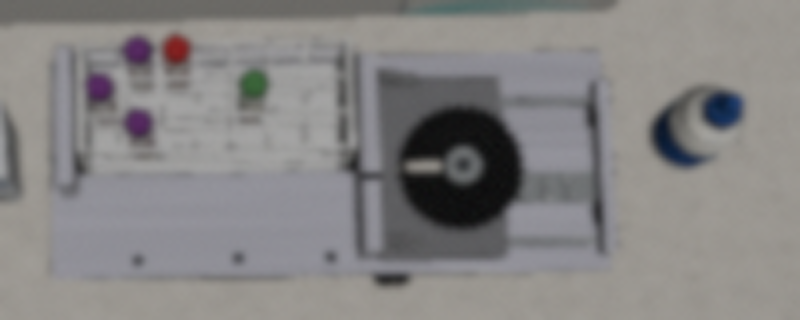

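View pics/scenec.png

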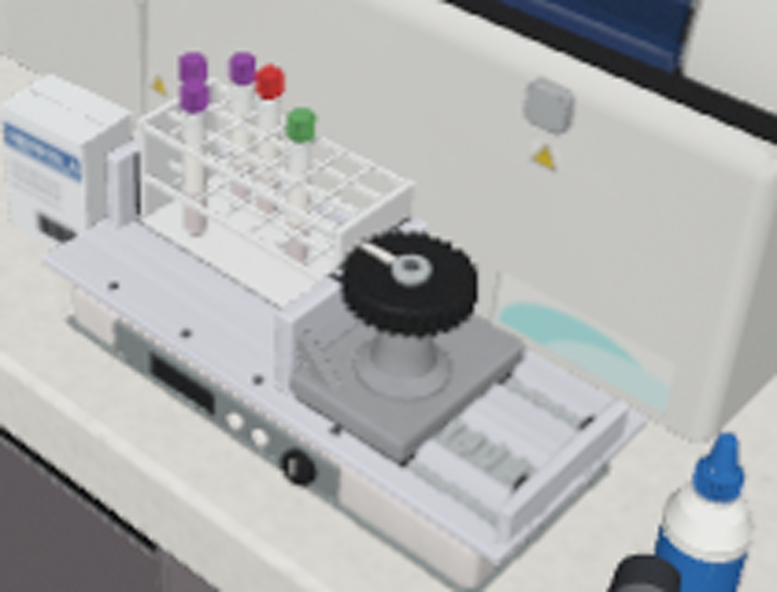

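The top crop (4x, offset 240,165) shows the wheel centred at (461,167) and the nut at (463,165). The index line runs left from (440,166) to (408,165), and the jaw plate is at columns 362–382. I'll measure these, plus the clearance to the analyser wall behind.

```bash
python3 - <<'E'
from h import *
f=lambda x,y:(240+(x-1.5)/4,165+(y-1.5)/4)
print('wheel top', onz('top',f(461.5,167.5),.125).round(4),'nut',onz('top',f(463,165),.131).round(4))
print('line tip',onz('top',f(406,165),.128).round(4))
for c in ((52,275),(608,269),(598,52)): print('plat',onz('top',f(*c),.048).round(4))
for n,c in (('plateFrontL',(360,255)),('plateFrontR',(383,255)),('plateRearL',(358,55)),): print(n,onz('top',f(*c),.100).round(4))
print('green',onz('top',f(254,82),.146).round(4),'pur',onz('top',f(139,124),.146).round(4))
print('wall floor',onz('top',(355,170),0).round(4))
# scene wheel centre
g=lambda x,y:(220+(x-1.4)/3.7,170+(y-1.4)/3.7)
print('scene nut',onz('scene',g(411,267),.131).round(4), tri('top',f(463,165),'scene',g(411,267)))
print('scene disc top', onz('scene',g(410,277),.128))
print('scene wall sticker corner',tri('top',(355,170),'scene',g(497,290)))
print(tri('top',(355.5,150),'scene',g(548,105)))
for u in ((548,430),(700,437)): print('wall base scene',onz('scene',g(*u),0).round(3))
E
python3 - <<'E'
import cv2
t=cv2.imread('pics/top0.png')
cv2.imwrite('pics/topw.png',cv2.resize(t[90:250,300:440],None,fx=3.7,fy=3.7,interpolation=cv2.INTER_CUBIC))
E
```

```text
wheel top [ 0.4881 -0.1868  0.125 ] nut [ 0.4883 -0.1866  0.131 ]
line tip [ 0.4894 -0.16    0.128 ]
plat [0.4485 0.0158 0.048 ]
plat [ 0.4456 -0.2711  0.048 ]
plat [ 0.5601 -0.2725  0.048 ]
plateFrontL [ 0.4499 -0.1391  0.1   ]
plateFrontR [ 0.4496 -0.1503  0.1   ]
plateRearL [ 0.5499 -0.1418  0.1   ]
green [ 0.5277 -0.088   0.146 ] pur [ 0.5089 -0.0335  0.146 ]
wall floor [ 0.5898 -0.2093  0.    ]
scene nut [ 0.4845 -0.1876  0.131 ] (array([ 0.48801462, -0.18629444,  0.12846754]), np.float64(0.001993127166969923))
scene disc top [ 0.48189002 -0.18937877  0.128     ]
scene wall sticker corner (array([ 0.56545357, -0.19151798,  0.07377859]), np.float64(0.017634476208597375))
(array([ 0.58698002, -0.18532674,  0.16546368]), np.float64(0.002921233582176185))
wall base scene [ 0.563 -0.221  0.   ]
wall base scene [ 0.611 -0.277  0.   ]
```

View pics/topw.png

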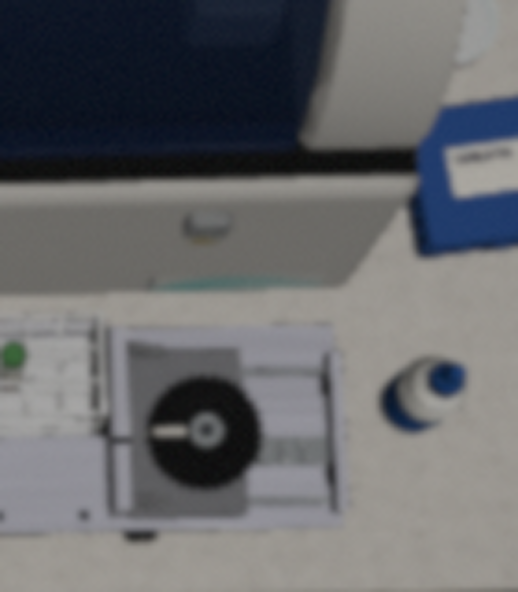

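Wheel axis is at about (0.488, -0.1865), and the nut triangulates to z 0.128 against 0.131 expected. The bar's left face is at y ≈ -0.139, the wall at x ≈ 0.587, and the shaker yaw is about 0.6°. I'll close the gripper and turn to yaw 90.

Request:
{"name": "move_arm", "arguments": {
  "commands": [
    {"claw":-1,"travel":[0,0,0],"turn":-7.02},
    {"claw":-1,"travel":[0,0,0],"turn":-7.02},
    {"claw":-1,"travel":[0,0,0],"turn":-7.02},
    {"claw":-1,"travel":[0,0,0],"turn":-7.02},
    {"claw":-1,"travel":[0,0,0],"turn":-7.02}
  ],
  "squeeze": 20
}}

```text
time: 0.57
ee_pos: [0.248, -0.4909, 0.4044]
tcp_rot: [-180.0, -0.0, 62.2]
wrist_force: [0.4, -1.3, -0.4]
opening: 0.0256
```

Request:
{"name": "move_arm", "arguments": {
  "commands": [
    {"claw":-1,"travel":[0,0,0],"turn":-7.02},
    {"claw":-1,"travel":[0,0,0],"turn":-7.02},
    {"claw":-1,"travel":[0,0,0],"turn":-7.02},
    {"claw":-1,"travel":[0,0,0],"turn":-7.02},
    {"claw":-1,"travel":[0,0,0],"turn":0}
  ]
}}

```text
time: 0.98
ee_pos: [0.248, -0.4909, 0.4044]
tcp_rot: [-180.0, -0.0, 90.3]
wrist_force: [-0.3, -0.3, 0.5]
opening: 0.0002
```

Request:
{"name": "move_arm", "arguments": {
  "commands": [
    {"claw":-1,"travel":[3.61,1.72,0],"turn":0},
    {"claw":-1,"travel":[3.61,1.72,0],"turn":0},
    {"claw":-1,"travel":[3.61,1.72,0],"turn":0},
    {"claw":-1,"travel":[3.61,1.72,0],"turn":0},
    {"claw":-1,"travel":[3.61,1.72,0],"turn":0}
  ]
}}

```text
time: 1.4
ee_pos: [0.3342, -0.3088, 0.4045]
tcp_rot: [180.0, 0.0, 89.7]
wrist_force: [0.1, -0.0, -0.4]
opening: 0.0002
```

Request:
{"name": "move_arm", "arguments": {
  "commands": [
    {"claw":-1,"travel":[3.61,1.72,0],"turn":0},
    {"claw":-1,"travel":[3.61,1.72,0],"turn":0},
    {"claw":-1,"travel":[3.61,1.72,0],"turn":0},
    {"claw":-1,"travel":[3.61,1.72,0],"turn":0},
    {"claw":-1,"travel":[3.61,1.72,0],"turn":0}
  ]
}}

```text
time: 1.82
ee_pos: [0.4203, -0.128, 0.4048]
tcp_rot: [180.0, 0.0, 89.7]
wrist_force: [0.6, -0.9, -0.5]
opening: -0.0001
```

Request:
{"name": "move_arm", "arguments": {
  "commands": [
    {"claw":-1,"travel":[0,0,3.85],"turn":0},
    {"claw":-1,"travel":[0,0,3.85],"turn":0},
    {"claw":-1,"travel":[0,0,3.85],"turn":0},
    {"claw":-1,"travel":[0,0,0],"turn":0}
  ]
}}

```text
time: 2.15
ee_pos: [0.4182, -0.1289, 0.2818]
tcp_rot: [-179.4, -0.2, 89.8]
wrist_force: [-0.2, -0.5, -0.8]
opening: -0.0
```

Run:
```python
from h import *
o=status.get_obs();print(o['ee_pos'],o['tcp_rot'],o['wrist_force'],o['q'])
w=viewer.camera('wrist');s=viewer.camera('scene')
cv2.imwrite('pics/w1.png',w);cv2.imwrite('pics/s1.png',cv2.resize(s[130:330,180:440],None,fx=3,fy=3))
```

```text
[ 0.41816516 -0.12888059  0.28178709] [-179.39213193   -0.18341149   89.8080796 ] [-0.24624033 -0.52395634 -0.80585509] [-1.71291421e+01 -1.07642902e+01 -1.86077117e+01  8.27915112e+01
 -1.63730254e-03  7.30618144e+01]
```

View pics/w1.png

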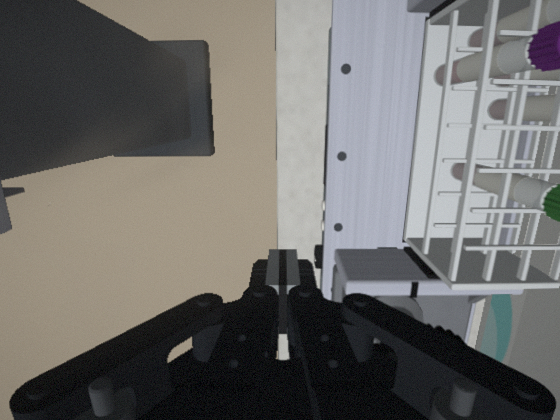

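View pics/s1.png

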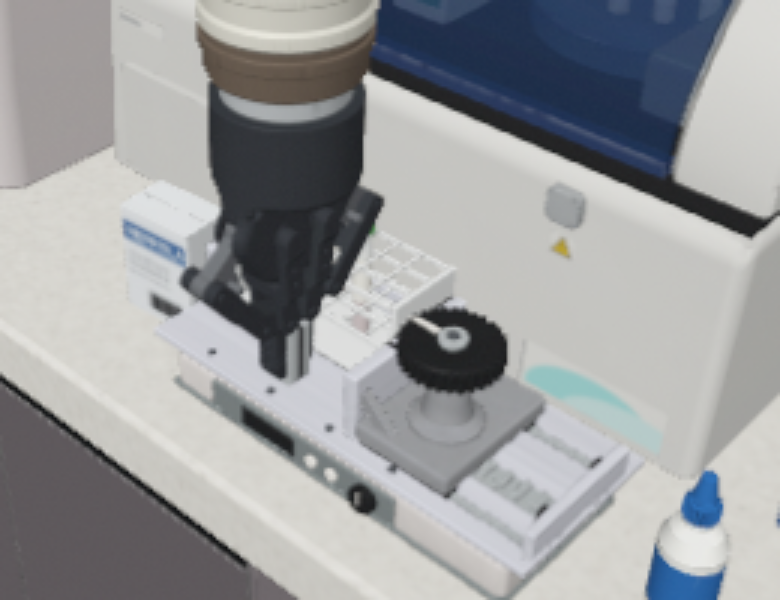

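The wrist view shows the closed tip at about columns 268–300, so roughly 14–16 mm over both fingers. The scene view shows the fingertip in front of and left of the wheel, clear of everything. Next I'll adjust height and approach.

Request:
{"name": "move_arm", "arguments": {
  "commands": [
    {"claw":-1,"travel":[0,0,0],"turn":0},
    {"claw":-1,"travel":[0,0,0],"turn":0}
  ]
}}

```text
time: 2.42
ee_pos: [0.4208, -0.1304, 0.2922]
tcp_rot: [179.8, 0.1, 89.9]
wrist_force: [-0.2, -0.8, 0.7]
opening: 0.0004
```

Request:
{"name": "move_arm", "arguments": {
  "commands": [
    {"claw":-1,"travel":[0,1.6,0],"turn":0},
    {"claw":-1,"travel":[0,1.6,0],"turn":0},
    {"claw":-1,"travel":[-0.8,0.4,0],"turn":0},
    {"claw":-1,"travel":[0,0,0],"turn":0},
    {"claw":-1,"travel":[0,0,0],"turn":0}
  ]
}}

```text
time: 2.83
ee_pos: [0.4561, -0.1385, 0.2901]
tcp_rot: [180.0, 0.0, 89.9]
wrist_force: [-0.5, -0.1, 0.9]
opening: -0.0001
```

Request:
{"name": "move_arm", "arguments": {
  "commands": [
    {"claw":-1,"travel":[-0.6,0.35,0],"turn":0},
    {"claw":-1,"travel":[-0.5,0.35,0],"turn":0},
    {"claw":-1,"travel":[-0.2,0.1,0],"turn":0},
    {"claw":-1,"travel":[0,0,0],"turn":0}
  ]
}}

```text
time: 3.17
ee_pos: [0.4641, -0.1515, 0.2892]
tcp_rot: [-180.0, -0.0, 89.9]
wrist_force: [0.5, -0.3, 0.5]
opening: -0.0003
```

Request:
{"name": "move_arm", "arguments": {
  "commands": [
    {"claw":-1,"travel":[-0.2,0.1,0],"turn":0},
    {"claw":-1,"travel":[-0.1,0.1,0],"turn":0},
    {"claw":-1,"travel":[0,0,0],"turn":0}
  ]
}}

```text
time: 3.42
ee_pos: [0.4657, -0.1535, 0.2891]
tcp_rot: [-179.9, -0.1, 90.0]
wrist_force: [-3.0, 5.7, 3.7]
opening: -0.0003
```

Request:
{"name": "move_arm", "arguments": {
  "commands": [
    {"claw":-1,"travel":[-0.46,-0.52,0],"turn":0},
    {"claw":-1,"travel":[-0.6,-0.38,0],"turn":0},
    {"claw":-1,"travel":[-0.67,-0.21,0],"turn":0},
    {"claw":-1,"travel":[-0.47,-0.04,0],"turn":0},
    {"claw":-1,"travel":[-0.5,0,0],"turn":0}
  ]
}}

```text
time: 3.83
ee_pos: [0.4514, -0.1799, 0.2885]
tcp_rot: [-179.4, -0.2, 90.0]
wrist_force: [-30.6, 7.8, 14.1]
opening: 0.0001
```

Run:
```python
from h import *
s=viewer.camera('scene')
cv2.imwrite('pics/s2.png',cv2.resize(s[130:330,240:440],None,fx=3,fy=3,interpolation=cv2.INTER_CUBIC))
```

```text
(no output)
```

View pics/s2.png

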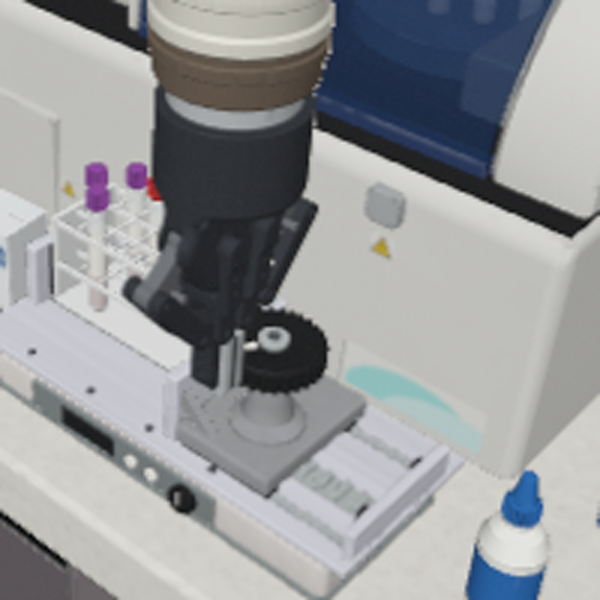

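The wheel turns with the finger: the line swung from up-left to lower-left. The force is higher than needed (30 N), so I'll ease off the pressing and continue.

Request:
{"name": "move_arm", "arguments": {
  "commands": [
    {"claw":-1,"travel":[-0.8,-0.2,0],"turn":0},
    {"claw":-1,"travel":[-0.8,0,0],"turn":0},
    {"claw":-1,"travel":[-0.94,0.1,0],"turn":0},
    {"claw":-1,"travel":[-0.68,0.28,0],"turn":0},
    {"claw":-1,"travel":[-0.6,0.45,0],"turn":0}
  ]
}}

```text
time: 4.3
ee_pos: [0.4603, -0.2197, 0.2887]
tcp_rot: [-179.9, -0.0, 89.9]
wrist_force: [-0.7, 1.3, -0.1]
opening: 0.0
```

Request:
{"name": "move_arm", "arguments": {
  "commands": [
    {"claw":-1,"travel":[0.25,0.1,0],"turn":0},
    {"claw":-1,"travel":[-0.3,0.54,0],"turn":0},
    {"claw":-1,"travel":[-0.33,0.68,0],"turn":0},
    {"claw":-1,"travel":[-0.1,0.74,0],"turn":0},
    {"claw":-1,"travel":[0,0.65,0],"turn":0}
  ]
}}

```text
time: 4.72
ee_pos: [0.4884, -0.2252, 0.2896]
tcp_rot: [180.0, 0.3, 89.9]
wrist_force: [-2.1, -13.6, -0.9]
opening: -0.0001
```

Run:
```python
from h import *
s=viewer.camera('scene')
cv2.imwrite('pics/s3.png',cv2.resize(s[190:290,280:400],None,fx=5,fy=5,interpolation=cv2.INTER_CUBIC))
```

```text
(no output)
```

View pics/s3.png

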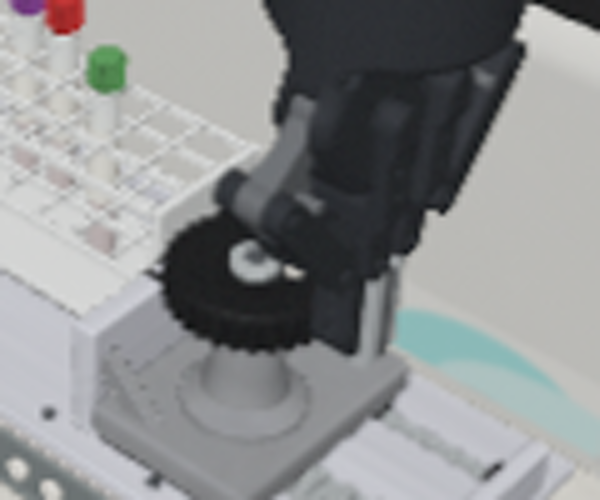

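Request:
{"name": "move_arm", "arguments": {
  "commands": [
    {"claw":-1,"travel":[0,0.65,0],"turn":0},
    {"claw":-1,"travel":[0.1,0.74,0],"turn":0},
    {"claw":-1,"travel":[0.28,0.68,0],"turn":0},
    {"claw":-1,"travel":[0.45,0.6,0],"turn":0},
    {"claw":-1,"travel":[0.54,0.45,0],"turn":0}
  ]
}}

```text
time: 5.18
ee_pos: [0.5204, -0.2105, 0.2898]
tcp_rot: [179.8, 0.1, 90.0]
wrist_force: [4.9, -6.2, 0.6]
opening: 0.0002
```

Request:
{"name": "move_arm", "arguments": {
  "commands": [
    {"claw":-1,"travel":[-1.5,0.6,0],"turn":0},
    {"claw":-1,"travel":[-3.0,-0.6,0],"turn":0},
    {"claw":-1,"travel":[-1,-4,0],"turn":0},
    {"claw":-1,"travel":[0,-3,0],"turn":0},
    {"claw":-1,"travel":[0,0,0],"turn":0}
  ]
}}

```text
time: 5.6
ee_pos: [0.446, -0.2652, 0.2888]
tcp_rot: [-179.9, -0.1, 89.9]
wrist_force: [0.0, 0.3, 0.4]
opening: 0.0001
```

```bash
cat > look.py <<'E'
import sys
from h import *
n=sys.argv[1]
s=viewer.camera('scene');t=viewer.camera('top')
a=cv2.resize(s[190:310,280:400],(400,400),interpolation=cv2.INTER_CUBIC)
b=cv2.resize(t[166:246,315:395],(400,400),interpolation=cv2.INTER_CUBIC)
cv2.imwrite(f'pics/{n}.png',np.hstack([a,b]))
o=status.get_obs();print(o['time'],o['ee_pos'].round(4))
# white line direction on wheel in top view, z~.13
c=proj('top',[[.4882,-.1864,.132]])[0]
yy,xx=np.mgrid[:420,:560]
for nm,im,c,z in (('top',t,c,.132),):
    r=np.hypot(xx-c[0],yy-c[1]); g=im.min(2)
    m=(r>6)&(r<13.5)&(g>110)
    p=[onz(nm,(x,y),z)[:2]-[.4882,-.1864] for y,x in zip(*np.where(m))]
    if p:
        v=np.mean(p,0); print(nm,len(p),'turn deg from +y',np.degrees(np.arctan2(-v[0],v[1])).round(1),np.hypot(*v).round(4))
E
python3 look.py l1
```

```text
5.7 [ 0.4488 -0.2651  0.2896]
top 18 turn deg from +y -81.0 0.0189
```

View pics/l1.png

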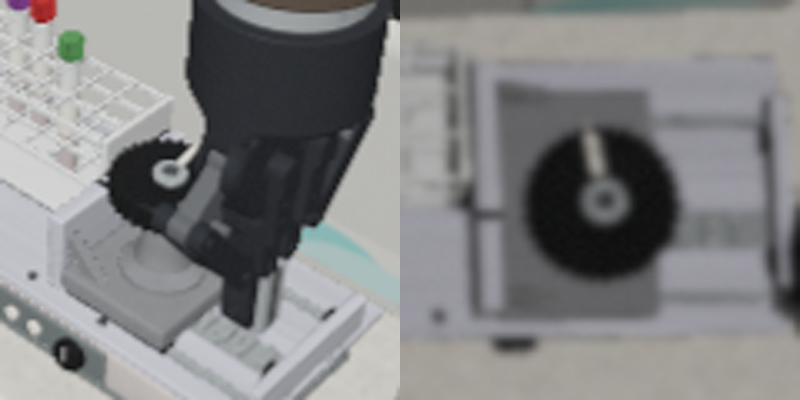

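Stroke 1 gave about 279°: in the top crop the line points up (590,140) from the nut at (605,200), and the bar has not moved. I'll go round the front for stroke 2.

Request:
{"name": "move_arm", "arguments": {
  "commands": [
    {"claw":-1,"travel":[3.0,-1.2,0],"turn":0},
    {"claw":-1,"travel":[4.0,0,0],"turn":0},
    {"claw":-1,"travel":[4.0,0,0],"turn":0},
    {"claw":-1,"travel":[1.4,1.8,0],"turn":0},
    {"claw":-1,"travel":[0,0,0],"turn":0}
  ]
}}

```text
time: 6.12
ee_pos: [0.4574, -0.138, 0.2898]
tcp_rot: [179.8, -0.0, 90.2]
wrist_force: [0.3, -1.2, 1.7]
opening: 0.0001
```

Request:
{"name": "move_arm", "arguments": {
  "commands": [
    {"claw":-1,"travel":[-0.65,0.5,0],"turn":0},
    {"claw":-1,"travel":[-0.65,0.5,0],"turn":0},
    {"claw":-1,"travel":[0,0,0],"turn":0}
  ]
}}

```text
time: 6.37
ee_pos: [0.4654, -0.1545, 0.289]
tcp_rot: [-179.9, -0.3, 90.0]
wrist_force: [-6.2, 12.6, 5.7]
opening: -0.0004
```

Request:
{"name": "move_arm", "arguments": {
  "commands": [
    {"claw":-1,"travel":[-0.35,-0.55,0],"turn":0},
    {"claw":-1,"travel":[-0.63,-0.4,0],"turn":0},
    {"claw":-1,"travel":[-0.7,-0.23,0],"turn":0},
    {"claw":-1,"travel":[-0.5,-0.04,0],"turn":0},
    {"claw":-1,"travel":[-0.8,0,0],"turn":0}
  ]
}}

```text
time: 6.78
ee_pos: [0.4502, -0.1845, 0.2886]
tcp_rot: [-179.4, -0.2, 89.9]
wrist_force: [-29.1, 5.0, 12.0]
opening: 0.0002
```

Request:
{"name": "move_arm", "arguments": {
  "commands": [
    {"claw":-1,"travel":[-0.79,-0.13,0],"turn":0},
    {"claw":-1,"travel":[-0.6,0.03,0],"turn":0},
    {"claw":-1,"travel":[-0.65,0.15,0],"turn":0},
    {"claw":-1,"travel":[-0.57,0.33,0],"turn":0},
    {"claw":-1,"travel":[-0.55,0.49,0],"turn":0}
  ]
}}

```text
time: 7.2
ee_pos: [0.4608, -0.2181, 0.2887]
tcp_rot: [-179.8, 0.1, 89.8]
wrist_force: [-4.8, -3.4, -0.9]
opening: -0.0002
```

Request:
{"name": "move_arm", "arguments": {
  "commands": [
    {"claw":-1,"travel":[-0.45,0.56,0],"turn":0},
    {"claw":-1,"travel":[-0.28,0.68,0],"turn":0},
    {"claw":-1,"travel":[-0.1,0.74,0],"turn":0},
    {"claw":-1,"travel":[0,0.65,0],"turn":0},
    {"claw":-1,"travel":[0,0.65,0],"turn":0}
  ]
}}

```text
time: 7.62
ee_pos: [0.4951, -0.2263, 0.2892]
tcp_rot: [180.0, 0.2, 89.8]
wrist_force: [-0.3, -7.7, 1.3]
opening: 0.0001
```

Request:
{"name": "move_arm", "arguments": {
  "commands": [
    {"claw":-1,"travel":[0.1,0.74,0],"turn":0},
    {"claw":-1,"travel":[0.28,0.68,0],"turn":0},
    {"claw":-1,"travel":[0.45,0.6,0],"turn":0},
    {"claw":-1,"travel":[0.54,0.45,0],"turn":0},
    {"claw":-1,"travel":[-1.5,0.6,0],"turn":0}
  ]
}}

```text
time: 8.03
ee_pos: [0.526, -0.2237, 0.2896]
tcp_rot: [179.9, -0.0, 90.1]
wrist_force: [-0.2, 0.2, -0.5]
opening: -0.0
```

Request:
{"name": "move_arm", "arguments": {
  "commands": [
    {"claw":-1,"travel":[-3.0,-0.6,0],"turn":0},
    {"claw":-1,"travel":[-1,-4,0],"turn":0},
    {"claw":-1,"travel":[0,-3,0],"turn":0},
    {"claw":-1,"travel":[0,0,0],"turn":0}
  ]
}}

```text
time: 8.37
ee_pos: [0.4459, -0.2656, 0.2886]
tcp_rot: [-179.8, -0.1, 89.9]
wrist_force: [-0.0, 0.0, 0.5]
opening: 0.0003
```

```bash
python3 look.py l2
```

```text
8.4667 [ 0.4488 -0.2654  0.2894]
top 16 turn deg from +y -152.0 0.0186
```

View pics/l2.png

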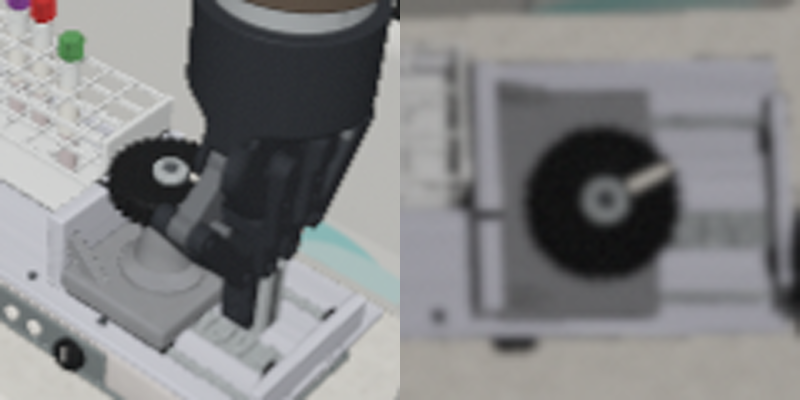

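Stroke 2 puts the index at 568° in total, with the line pointing right and up to (665,170) in the top crop. The remaining 152° will come from the front-right and right side, so that the pressing holds the bar at the rack.

Request:
{"name": "move_arm", "arguments": {
  "commands": [
    {"claw":-1,"travel":[3.4,-1.12,0],"turn":0},
    {"claw":-1,"travel":[3.4,0,0],"turn":0},
    {"claw":-1,"travel":[0,0.8,0],"turn":0},
    {"claw":-1,"travel":[0,0.5,0],"turn":0},
    {"claw":-1,"travel":[0,0.1,0],"turn":0}
  ]
}}

```text
time: 8.88
ee_pos: [0.4506, -0.1964, 0.2893]
tcp_rot: [-179.5, 0.1, 90.0]
wrist_force: [-29.7, -3.7, 15.0]
opening: -0.0003
```

Request:
{"name": "move_arm", "arguments": {
  "commands": [
    {"claw":-1,"travel":[-0.7,0.1,0],"turn":0},
    {"claw":-1,"travel":[-0.62,0.35,0],"turn":0},
    {"claw":-1,"travel":[-0.55,0.5,0],"turn":0},
    {"claw":-1,"travel":[-0.45,0.58,0],"turn":0},
    {"claw":-1,"travel":[-0.28,0.68,0],"turn":0}
  ]
}}

```text
time: 9.3
ee_pos: [0.4746, -0.2243, 0.2892]
tcp_rot: [-179.9, 0.2, 89.9]
wrist_force: [-4.2, -10.6, 1.5]
opening: -0.0001
```

Request:
{"name": "move_arm", "arguments": {
  "commands": [
    {"claw":-1,"travel":[-0.07,0.74,0],"turn":0},
    {"claw":-1,"travel":[0,0.65,0],"turn":0},
    {"claw":-1,"travel":[0,0.65,0],"turn":0},
    {"claw":-1,"travel":[0.1,0.74,0],"turn":0},
    {"claw":-1,"travel":[0.2,0.5,0],"turn":0}
  ]
}}

```text
time: 9.72
ee_pos: [0.5087, -0.2214, 0.2894]
tcp_rot: [179.9, 0.1, 90.0]
wrist_force: [1.3, -3.5, 0.4]
opening: 0.0001
```

```bash
python3 look.py l3
```

```text
9.8167 [ 0.5087 -0.221   0.2894]
top 11 turn deg from +y 7.4 0.019
```

View pics/l3.png

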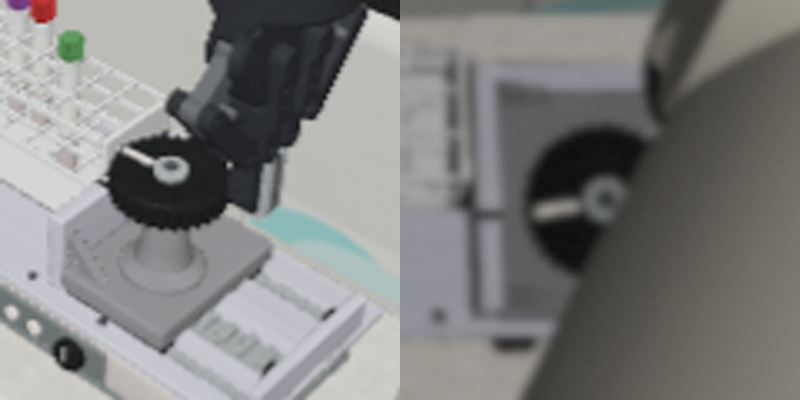

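The wheel is at about 727° (12.69 rad) and the bar is still at the rack. Next I'll retreat, lift over, and come down in front of the rack, left of the jaw plate.

Request:
{"name": "move_arm", "arguments": {
  "commands": [
    {"claw":-1,"travel":[-1.0,0.3,0],"turn":0},
    {"claw":-1,"travel":[-2.0,0,0],"turn":0},
    {"claw":-1,"travel":[0,0,-4],"turn":0},
    {"claw":-1,"travel":[0,0,-4],"turn":0},
    {"claw":-1,"travel":[0,0,0],"turn":0}
  ]
}}

```text
time: 10.23
ee_pos: [0.5104, -0.2517, 0.3767]
tcp_rot: [179.5, 0.2, 90.0]
wrist_force: [1.0, -1.2, 0.9]
opening: -0.0001
```

Request:
{"name": "move_arm", "arguments": {
  "commands": [
    {"claw":-1,"travel":[3.59,-1.3,0],"turn":0},
    {"claw":-1,"travel":[3.59,-1.3,0],"turn":0},
    {"claw":-1,"travel":[3.59,-1.3,0],"turn":0},
    {"claw":-1,"travel":[3.59,-1.3,0],"turn":0},
    {"claw":-1,"travel":[0,0,0],"turn":0}
  ]
}}

```text
time: 10.65
ee_pos: [0.4564, -0.1035, 0.37]
tcp_rot: [180.0, -0.1, 90.2]
wrist_force: [-0.6, -0.6, 0.3]
opening: 0.0
```

Request:
{"name": "move_arm", "arguments": {
  "commands": [
    {"claw":-1,"travel":[0,0,0],"turn":0},
    {"claw":-1,"travel":[0,0,0],"turn":0}
  ]
}}

```text
time: 10.82
ee_pos: [0.4583, -0.1075, 0.3694]
tcp_rot: [180.0, 0.0, 90.0]
wrist_force: [-0.5, 0.2, 0.1]
opening: -0.0002
```

```bash
python3 look.py l4
```

```text
10.9167 [ 0.4584 -0.1082  0.3691]
top 457 turn deg from +y 59.7 0.0003
```

View pics/l4.png

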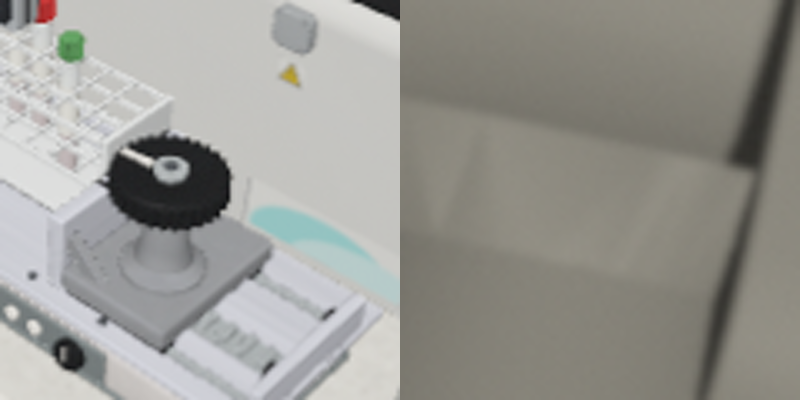

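In the scene crop the line still points left at the mark, from (172,168) to (120,153). The bar has not moved, and the arm blocks the top view. I'll descend.

Request:
{"name": "move_arm", "arguments": {
  "commands": [
    {"claw":-1,"travel":[0,0,3.5],"turn":0},
    {"claw":-1,"travel":[0,0,3.5],"turn":0},
    {"claw":-1,"travel":[0,0,2.5],"turn":0},
    {"claw":-1,"travel":[0,0,1.6],"turn":0},
    {"claw":-1,"travel":[0,0,0],"turn":0}
  ]
}}

```text
time: 11.33
ee_pos: [0.4571, -0.1081, 0.2542]
tcp_rot: [-179.7, -0.1, 89.9]
wrist_force: [-0.0, -0.6, 0.0]
opening: 0.0002
```

Request:
{"name": "move_arm", "arguments": {
  "commands": [
    {"claw":-1,"travel":[-0.5,0,0],"turn":0},
    {"claw":-1,"travel":[-0.5,0,0],"turn":0},
    {"claw":-1,"travel":[-0.5,0,0],"turn":0},
    {"claw":-1,"travel":[-0.5,0,0],"turn":0},
    {"claw":-1,"travel":[-0.5,0,0],"turn":0}
  ]
}}

```text
time: 11.75
ee_pos: [0.4582, -0.1329, 0.2594]
tcp_rot: [179.9, -0.1, 90.0]
wrist_force: [0.7, 7.0, 5.5]
opening: 0.0005
```

Request:
{"name": "move_arm", "arguments": {
  "commands": [
    {"claw":-1,"travel":[-0.6,0,0],"turn":0},
    {"claw":-1,"travel":[-0.6,0,0],"turn":0},
    {"claw":-1,"travel":[-0.6,0,0],"turn":0},
    {"claw":-1,"travel":[-0.6,0,0],"turn":0},
    {"claw":-1,"travel":[-0.6,0,0],"turn":0}
  ]
}}

```text
time: 12.17
ee_pos: [0.4581, -0.1624, 0.2593]
tcp_rot: [179.9, -0.1, 90.0]
wrist_force: [-0.2, 7.7, 5.1]
opening: 0.0002
```

Request:
{"name": "move_arm", "arguments": {
  "commands": [
    {"claw":-1,"travel":[-0.4,0,0],"turn":0},
    {"claw":-1,"travel":[-0.3,0,0],"turn":0},
    {"claw":-1,"travel":[-0.3,0,0],"turn":0},
    {"claw":-1,"travel":[-0.2,0,0],"turn":0},
    {"claw":-1,"travel":[0,0,0],"turn":0}
  ]
}}

```text
time: 12.58
ee_pos: [0.4581, -0.1746, 0.2592]
tcp_rot: [179.9, -0.1, 90.0]
wrist_force: [0.3, 4.6, 3.1]
opening: 0.0002
```

Request:
{"name": "move_arm", "arguments": {
  "commands": [
    {"claw":-1,"travel":[-0.15,0,0],"turn":0},
    {"claw":-1,"travel":[-0.15,0,0],"turn":0},
    {"claw":-1,"travel":[-0.15,0,0],"turn":0},
    {"claw":-1,"travel":[0,0,0],"turn":0}
  ]
}}

```text
time: 12.92
ee_pos: [0.458, -0.177, 0.2593]
tcp_rot: [179.9, -0.5, 90.1]
wrist_force: [0.4, 25.9, 9.3]
opening: -0.0001
```

The force rose to 26 N after about 45 mm of travel, so the bar is at its stop. I'll back off, lift clear and check.

Request:
{"name": "move_arm", "arguments": {
  "commands": [
    {"claw":-1,"travel":[0.5,0,0],"turn":0},
    {"claw":-1,"travel":[2.0,-0.5,0],"turn":0},
    {"claw":-1,"travel":[1.0,-1,0],"turn":0},
    {"claw":-1,"travel":[0,0,-4],"turn":0},
    {"claw":-1,"travel":[0,0,-4],"turn":0}
  ]
}}

```text
time: 13.33
ee_pos: [0.4414, -0.1433, 0.3367]
tcp_rot: [-179.7, -0.1, 90.0]
wrist_force: [1.9, 0.2, 1.2]
opening: 0.0003
```

Request:
{"name": "move_arm", "arguments": {
  "commands": [
    {"claw":-1,"travel":[0,-4,0],"turn":0},
    {"claw":-1,"travel":[0,-4,0],"turn":0},
    {"claw":-1,"travel":[4,0,0],"turn":0},
    {"claw":-1,"travel":[4,0,0],"turn":0},
    {"claw":-1,"travel":[4,0,0],"turn":0}
  ]
}}

```text
time: 13.75
ee_pos: [0.3621, -0.0241, 0.3391]
tcp_rot: [179.9, 0.0, 89.7]
wrist_force: [1.1, 0.7, 1.0]
opening: 0.0002
```

Request:
{"name": "move_arm", "arguments": {
  "commands": [
    {"claw":-1,"travel":[4,0,0],"turn":0},
    {"claw":-1,"travel":[4,0,0],"turn":0},
    {"claw":-1,"travel":[0,0,0],"turn":0},
    {"claw":-1,"travel":[0,0,0],"turn":0}
  ]
}}

```text
time: 14.08
ee_pos: [0.3628, 0.058, 0.3387]
tcp_rot: [179.9, 0.0, 90.3]
wrist_force: [-0.3, 0.3, 0.9]
opening: -0.0002
```

Run:
```python
from h import *
s=viewer.camera('scene');t=viewer.camera('top')
a=cv2.resize(s[170:320,225:425],(533,400),interpolation=cv2.INTER_CUBIC)
b=cv2.resize(t[165:245,240:440],None,fx=4,fy=4,interpolation=cv2.INTER_CUBIC)
cv2.imwrite('pics/e1.png',b);cv2.imwrite('pics/e1s.png',a)
print(status.get_obs()['wrist_force'],status.get_obs()['ee_pos'])
```

```text
[-0.92918253 -0.48943588 -0.16912181] [0.36304265 0.05588402 0.33850993]
```

View pics/e1.png

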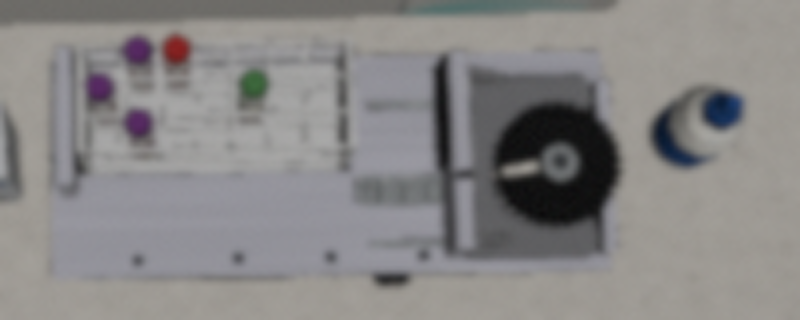

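View pics/e1s.png

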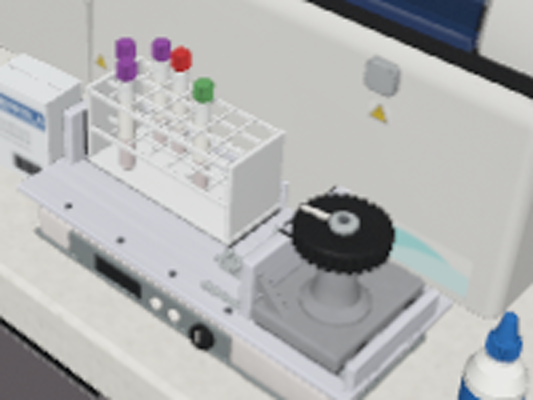

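Run:
```python
from h import *
f=lambda x,y:(240+(x-1.5)/4,165+(y-1.5)/4)
a=onz('top',f(561,162),.135);b=onz('top',f(502,171),.132);print(a,b,'travel',-.1866-a[1],'turn',np.degrees(np.arctan2(-(b-a)[0],(b-a)[1])))
print(bot.job_done())
```

```text
[ 0.48810899 -0.23217711  0.135     ] [ 0.48489307 -0.20474946  0.132     ] travel 0.04557711435305817 turn 6.687437967907709
the job is handed in; nothing more can be done
None
```

The rack is free: I turned the lock wheel two full turns anticlockwise, then pushed the clamp bar back to its stop. The job was handed in at about 14 s; the hand-in itself gives no verdict.

- **Wheel:** three rolling strokes with the closed fingertip on the outside of the rim took it to about 279°, 568° and then 727°. At the end the index line read about 6–7° past the mark, so roughly 12.69 rad against the 12.57 rad target. The bar was still at the rack when the turning finished.
- **Bar:** I pushed the bare part of the jaw plate from the left. It moved against about 7 N, then the force rose to 26 N at the stop. The top view gives about 45.6 mm of travel against 45 mm nominal, which agrees within the camera's accuracy.
- **Rack and surroundings:** the last pictures show the rack and tubes in the same pixels as at the start, with the tubes upright. The bottle and carton have not moved, and the arm is clear with only noise on the wrist force.
- **Forces:** the finger pressed the wheel with about 30 N at moments, more than I intended. I eased off each time.

No check failed. While the arm was in the way, the top view could not show the wheel, so I used the scene view there.

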